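Hang up the cocoa scoop, top the shaker and lift off its dust cap

TASK

The cocoa shaker has just been filled and is wanted for dusting the coffee: first take the scoop off its open mouth and hang it by the eye on the empty hook of the spoon stand, then pick up the sieve top with its mint-green dust cap still on it and lower the two together gently onto the shaker's neck until the top sits fully home. Let go, then lift the dust cap alone straight off, leaving the sieve top seated, and finish still holding the cap, motionless in the gripper about 10 cm above where it sat: do not put it down. The shaker stays standing where it is, and the waiting cup is not to be knocked.

Things in the scene. Friction and masses are not known exactly. Their poses are not given: they have to be found in the camera images.
- cocoa_shaker: Loose upright steel shaker cup, 0.25 to 0.5 kg: body 61 mm wide, 75 mm tall; above it a bare open neck 54 mm outside (tapering to 49 mm over its last 7 mm), its rim 97 mm above the worktop, mouth 46 mm. Origin: centre of its underside; z up. Nothing has to go into the mouth.
- shaker_rim (a point): Centre of the shaker's mouth, at the height of the neck's rim, 97 mm above the shaker's origin.
- sieve_top: Loose steel slip-on top, 90 g, upright on the worktop under the dust cap. Skirt 63 mm outside, 58 mm inside, 24.5 mm tall (grip here to carry top and cap together), flat shoulder, hidden drum 44 mm wide, 15.5 mm tall. Slips over the shaker's neck with 2 mm play all round. Home: skirt edge 75 mm above shaker's underside, shoulder resting on rim. Origin: centre of skirt's lower edge; z up.
- cap_seat (a point): Centre of the sieve top's shoulder, where the cap's lower edge rests: 24.5 mm above the sieve top's origin; 99.5 mm above the shaker's underside when the top is home.
- dust_cap: Loose mint-green ribbed plastic cap, 30 g, 53 mm wide, 29 mm tall, closed above; it stands on the sieve top's shoulder round the drum, 1.5 mm loose all round, no latch or thread. The shoulder round it is 5 mm wide: fingers that grip the cap must end above the shoulder. Origin: centre of its lower edge; z up.
- scoop: Loose steel measuring scoop, 35 g, lying level across the shaker's mouth: flat handle 12 mm wide, 4 mm thick; bowl 34 mm wide, 14 mm deep centred at x = -50 mm; flat eye at x = +82 mm (hole 20, outside 29 mm). Origin: underside of the handle near its balance point; x along the handle to the eye, z up. The handle overhangs the shaker from x = +35 to +70 mm: grip it there across its width.
- scoop_eye (a point): Centre of the scoop's eye; the hole runs along the scoop's z.
- spoon_stand: Fixed steel spoon stand 208 mm tall: foot 90 mm wide, post 10 mm thick at its origin, two J hooks of 4.5 mm wire at about 172 mm height, reaching to its +y (empty) and -y (a smaller measuring spoon hangs there, fixed). The empty hook's upturned tip stands 57 mm from the post's axis, top 192 mm above the worktop. Origin: centre of the foot's underside; y along the empty hook, z up.
- hook (a point): Lowest point of the empty hook's bend (middle of the wire), 48 mm from the post's axis, 172 mm above the worktop, where a hung eye comes to rest; the upturned tip stands 9 mm farther out (stand's +y) and 20 mm higher. The hung scoop's bowl ends about 15 mm above the worktop.
- waiting_cup: White espresso cup with handle, 64 x 87 x 50 mm, loose, standing behind the work; bystander. Origin: centre of its underside.
Not all that is in view belongs to the job. Leave any pink or purple look-alike of the dust_cap alone.

How it is judged:
On the way, in this order (a step that is already met when the one before it is completed fails the run):
1. the scoop hangs by its eye on the stand's empty hook, let go (distance between scoop_eye and hook below 0.03 m and angle between scoop's own x axis and vertical below 0.35 rad and contact force between scoop and spoon_stand above 0.03 N and contact force between the fingers and scoop below 0.02 N and linear speed of scoop below 0.15 m/s), for 0.3 s.
2. the sieve top sits home on the shaker with its dust cap still on it, let go (z of cap_seat in the frame of shaker_rim between -0.002 and 0.0055 m and horizontal distance between cap_seat and shaker_rim below 0.005 m and angle between the z axis of sieve_top and the z axis of cocoa_shaker, either way round below 0.06 rad and angle between cocoa_shaker's own z axis and vertical below 0.06 rad and distance between dust_cap and cap_seat below 0.005 m and contact force between the fingers and sieve_top below 0.02 N and contact force between the fingers and dust_cap below 0.02 N), for 0.2 s.
At the end, for the whole second after the job is handed in: Gripper holds the cap still, over 60 mm above its seat, carried by nothing else; sieve top untouched on the upright shaker (shoulder under 5.5 mm above rim, within 5 mm of centre, 0.06 rad); scoop hangs free on the empty hook (eye within 30 mm of the bend, 0.35 rad of plumb) (z of dust_cap in the frame of cap_seat above 0.06 m and contact force between the fingers and dust_cap above 0.5 N and linear speed of dust_cap below 0.03 m/s and contact force between each of dust_cap, the fingers and sieve_top below 0.02 N and contact force between dust_cap and cocoa_shaker below 0.02 N and contact force between dust_cap and spoon_stand below 0.02 N and z of cap_seat in the frame of shaker_rim between -0.002 and 0.0055 m and horizontal distance between cap_seat and shaker_rim below 0.005 m and angle between the z axis of sieve_top and the z axis of cocoa_shaker, either way round below 0.06 rad and angle between cocoa_shaker's own z axis and vertical below 0.06 rad and linear speed of sieve_top below 0.02 m/s and distance between scoop_eye and hook below 0.03 m and angle between scoop's own x axis and vertical below 0.35 rad and contact force between scoop and spoon_stand above 0.03 N and contact force between the fingers and scoop below 0.02 N); the arm keeps its last pose, push and grip.
It fails at once if the dust cap comes off the sieve top (by 12 mm or more) while the top is not home on the shaker (8 mm high or 8 mm off centre) (distance between dust_cap and cap_seat above 0.012 m and (z of cap_seat in the frame of shaker_rim above 0.008 m or horizontal distance between cap_seat and shaker_rim above 0.008 m)).
It fails at once if the sieve top is let fall (more than about 8 mm) instead of being lowered (contact force between the fingers and sieve_top below 0.02 N and contact force between the fingers and dust_cap below 0.02 N and linear speed of sieve_top above 0.4 m/s).
It fails at once if the shaker is tipped by more than 0.3 rad or shifted by more than 40 mm (angle between cocoa_shaker's own z axis and vertical above 0.3 rad or distance of cocoa_shaker from where it was at the start of the episode above 0.04 m).
It fails at once if the waiting cup is shifted by more than 30 mm (distance of waiting_cup from where it was at the start of the episode above 0.03 m).
It also fails if it takes over 72 s, if anything falls off the work surface, if the arm or the gripper's body presses on something with over 40 N, if the wrist force passes 120 N, or if a joint passes its speed limit or range.

ROBOT

A 6-joint arm with a two-finger parallel gripper is mounted at the origin on a cart in front of the work surface, level with it; the furniture and walls round the work are solid. World frame = base frame: x ahead of the robot, y to its left, z up, the work surface at z = 0. Lengths are in m, angles in rad, forces in N, time in s.
With the tool pointing down it reaches from about 0.3 to 0.775 m from the base axis. Payload 14.6 kg.
Tool frame: the origin (TCP) lies at the very end of the fingers, on their centre line; the grasp point (between the pads) lies 19 mm behind it; z points along the fingers, y is the line along which they close (so a half turn about z gives the same grasp; the last joint's range is limited). The gripper opens to 94 mm and grips with 3 to 60 N. Pads are 16 mm wide; open, the fingers measure 119 mm over their backs; the gripper's body (75 mm by 177 mm) begins 78 mm behind the grasp point.
Start: joints at [1.049, 0.3, 1.521, -0, 1.321, -0.067], TCP at [0.242, 0.494, 0.205] pointing down, gripper open.
Joint ranges: [-3.03, 3.03], [-0.79, 2.21], [0.23, 2.52], [-1.04, 4.18], [0, 3.07], [-2.55, 2.55]. Speed limits (rad/s): [2.22, 2.22, 2.57, 3.14, 3.14, 3.14].

INTERFACE

Orientations are given as [roll, pitch, yaw] about the fixed x, y, z axes, in that order (R = Rz(yaw) Ry(pitch) Rx(roll)).
In Python, from rig import manip gives the robot as it stands.
- The arm moves only by the shell command python3 -m inch 'ROWS' [OPENING] [FORCE]. ROWS is JSON, a list of rows, each a list of 4 numbers: the shift along the world's x, y, z in cm, then the turn about the world's z in rad. In form: [[tx, ty, tz, turn], ...]. A call has 1 to 8 rows; each row is the pose to reach, as a shift and turn from the pose commanded when the call began; what a row does not reach only later rows make up. A row lasts 1/10 s, in which the tool goes at most 50 mm and 8.59 degrees, less where a joint would pass 70% of its speed; a pose out of reach is approached as far as the arm can. A call with a gripper value outside its range is refused whole. OPENING is the gripper command: -1 is fully open, 1 is shut, values between are in proportion, set as the call begins (- or left out, the last holds). The fingers move at their own pace and stop on an object; FORCE is the grip in N (left out, the last holds). Time passes only in rows, so rows that repeat a pose let the fingers close. It gives the time, the measured TCP pose, the force, the opening and the grip force at its end, in the units of the state.
- manip.state(): the state, without advancing time (a new reading comes with each control period).
- manip.snapshot(name): name is "scene" or "top"; returns a dict with "frame" (480x640x3 uint8, red, green, blue), "camera_matrix" (3x3 intrinsics, pixels), "R" (3x3) and "t" (3): a world point X has camera coordinates R X + t. Camera axes: x right, y down, z forward; pixel columns grow to the right and rows downward; lengths in m; the calibration is good to about 2 mm. A picture is of the moment at which its call begins. There is no depth.
- manip.hand_in(): hands the job in; it is judged then, once.
The state is a dict: "clock": time; "joint_positions": joint angles; "joint_vel": joint speeds; "effort": joint torques, N m; "tcp_pos": TCP position; "ee_rot": TCP orientation; "force": force on the tool from outside, world axes, zero at the start; "torque": the same for the moment, N m; "finger_gap": finger opening in m; "finger_force": force on a finger pad.
Only numpy, scipy, OpenCV 4.12 (cv2) and the standard library are available. Lean on these libraries where they do the work, as an engineer would, in place of code of your own. Each camera call takes 0.05 s, during which the arm holds its last target. There are 200 camera calls.

## Working session

There is one attempt and no reset: what is moved stays moved. The work goes in short steps, Python scripts to look and compute and a shell command to move; the robot and the scene stay as the last step left them, time stands still between calls to the robot, and variables do not carry over. Pictures are saved under pics/ and viewed, at most 10 in all, crops included, and the job is handed in when it is done.

```bash
mkdir -p pics
python3 - <<'E'
from rig import manip
import cv2,pickle
print(manip.state())
for n in("scene","top"):
    s=manip.snapshot(n); pickle.dump(s,open(n+".pkl","wb")); cv2.imwrite(f"pics/{n}0.png",s["frame"][:,:,::-1])
    print(n,s["camera_matrix"],-s["R"].T@s["t"],s["R"])
E
```

```text
{'clock': 0.0, 'joint_positions': array([ 1.04938015e+00,  3.00488173e-01,  1.52157712e+00, -1.84711458e-05,
        1.32067900e+00, -6.65884143e-02]), 'joint_vel': array([-4.11618135e-04, -9.63531966e-04,  1.42829758e-04,  7.35552902e-05,
        3.30497768e-03, -1.46191796e-03]), 'effort': array([ 2.21804738e-03, -5.31833053e+01, -3.52735269e+01,  7.09044258e-02,
        2.46021291e-02,  5.70884566e-06]), 'tcp_pos': array([0.24149243, 0.49386171, 0.20487864]), 'ee_rot': array([-3.14044237e+00, -5.87778238e-05,  2.68676944e+00]), 'force': array([-0.03881727, -0.01662684,  0.2273505 ]), 'torque': array([0.0282156 , 0.01558028, 0.04285674]), 'finger_force': 0.0, 'finger_gap': 0.09356718428647992}
scene [[556.85952732   0.         321.42395467]
 [  0.         556.85952732 241.17573884]
 [  0.           0.           1.        ]] [-0.07677786 -0.47612957  0.98324604] [[ 0.68829939 -0.72522754  0.01699908]
 [-0.51381038 -0.50392177 -0.69430666]
 [ 0.51209651  0.46915655 -0.71947849]]
top [[459.80797827   0.         319.93265849]
 [  0.         459.80797827 247.50330626]
 [  0.           0.           1.        ]] [0.40317872 0.07802291 0.98173718] [[ 0.00401796 -0.99918541  0.04015435]
 [-0.98938771 -0.00980441 -0.14496841]
 [ 0.14524401 -0.03914574 -0.98862115]]
```

View pics/scene0.png

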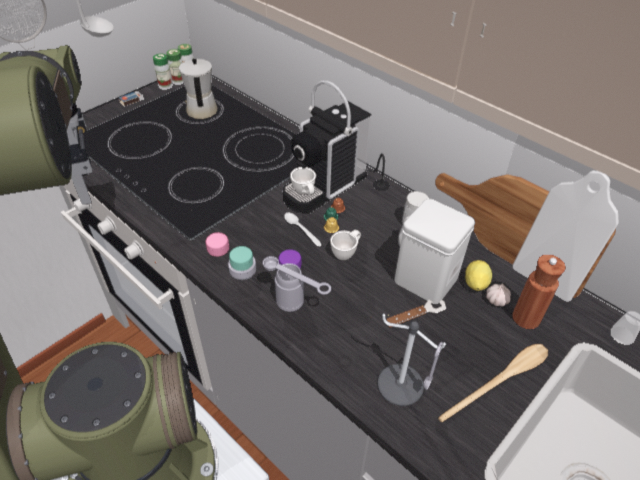

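View pics/top0.png

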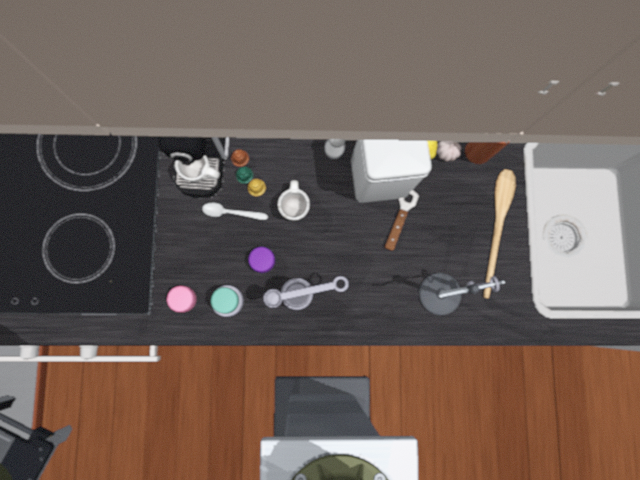

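The mint cap is at scene (241,260) / top (226,300). It sits on a steel skirt, which matches the description. The pink (217,244 / 181,298) and purple (290,262 / 262,259) caps stand bare on the worktop and are look-alikes, so I'll leave them alone. The scoop's eye is at top (340,284), its bowl at (274,298), and the stand's foot at top (440,294). Next I'll take one enlarged crop to confirm.

Run:
```python
import cv2,numpy as np
a=cv2.imread("pics/scene0.png");b=cv2.imread("pics/top0.png")
r=lambda i,w,h:cv2.resize(i,(w,h),interpolation=cv2.INTER_CUBIC)
o=np.zeros((600,800,3),np.uint8)
o[:300,:400]=r(a[220:320,200:333],400,300)   #x3
o[:300,400:]=r(a[300:410,360:460],400,300) if 0 else r(a[305:405,355:488],400,300)
o[300:,:]=r(b[240:340,170:520][:, :350],800,229)[:229].repeat(1,0) if 0 else np.vstack([r(b[240:340,165:515],800,229),np.zeros((71,800,3),np.uint8)])
cv2.imwrite("pics/c1.png",o)
```

```text
(no output)
```

View pics/c1.png

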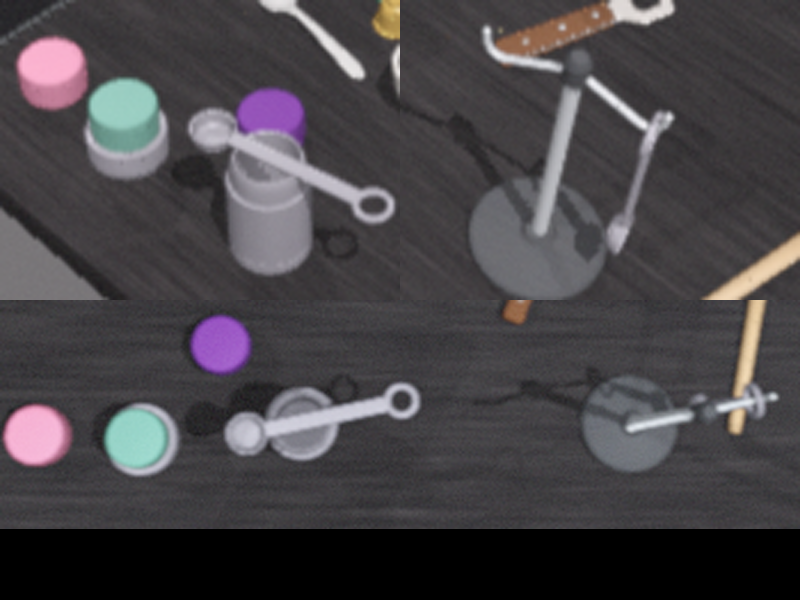

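The crop confirms the mint cap on its steel skirt. It also shows the empty hook at scene (384,315), pointing left, and the spoon hanging on the right hook.

```bash
cat > h.py <<'E'
import numpy as np,cv2,pickle
from scipy.optimize import least_squares
C={n:pickle.load(open(n+".pkl","rb")) for n in("scene","top")}
def P(n,X):
    s=C[n];X=np.atleast_2d(X)@s["R"].T+s["t"];u=X@s["camera_matrix"].T;return u[:,:2]/u[:,2:]
def back(n,p,z):
    s=C[n];d=s["R"].T@np.linalg.solve(s["camera_matrix"],[*p,1]);c=-s["R"].T@s["t"];return c+d*(z-c[2])/d[2]
def tri(ps,pt):
    r=least_squares(lambda X:np.r_[(P("scene",X)-ps)[0],(P("top",X)-pt)[0]],[.4,0,.1]);return r.x,r.fun
def circ(c,r,z):
    a=np.linspace(0,2*np.pi,80);return np.c_[c[0]+r*np.cos(a),c[1]+r*np.sin(a),0*a+z]
E
python3 - <<'E'
from h import *
np.set_printoptions(precision=4,suppress=True)
for nm,a,b in(("eye",(323.7,288.2),(340.8,284.2)),("bowl",(271.2,263.2),(273,298.2)),("mouth",(289.8,273.2),(297.5,293.4)),
 ("captop",(241.2,253.6),(224.9,300.4)),("foot",(400.9,383.5),(440.6,294.2)),("ptop",(414.2,325.6),(474.7,289)),("tip",(384.3,315),(440.6,296)),("tip2",(444.1,344.2),(504,282.9))):
    print(nm,*tri(a,b))
# color fit of cap: silhouette of cap cylinder vs mint mask in both views
def mask(n):
    h=cv2.cvtColor(C[n]["frame"],cv2.COLOR_RGB2HSV);m=cv2.inRange(h,(70,60,60),(90,255,255))
    k,l,s,c=cv2.connectedComponentsWithStats(m);i=1+np.argmax(s[1:,4]);return (l==i),s[i]
M={n:mask(n)[0] for n in C}; print([mask(n)[1] for n in C])
def cost(x):
    o=[]
    for n in C:
        hull=cv2.convexHull(P(n,np.r_[circ(x,.0265,.0245),circ(x,.0265,.0535)]).astype(np.float32))
        q=np.zeros((480*4,640*4),np.uint8);cv2.fillPoly(q,[np.round(hull*4+1.5).astype(int)],1)
        q=cv2.resize(q.astype(np.float32),(640,480),interpolation=cv2.INTER_AREA)
        o.append(abs(q-M[n]).sum())
    return sum(o)
from scipy.optimize import minimize
x0=tri((241.2,253.6),(224.9,300.4))[0][:2]
r=minimize(cost,x0,method="Nelder-Mead",options=dict(initial_simplex=[x0,x0+[.006,0],x0+[0,.006]],xatol=1e-4));print("cap",r.x,r.fun)
# stand fit
def model(v):
    x,y,t=v;d=np.array([-np.sin(t),np.cos(t)]) ;f=lambda s,z:[x+s*d[0],y+s*d[1],z]
    return np.array([f(0,0),f(0,.203),f(.057,.191),f(-.057,.191)])
S=np.array([(400.9,383.5),(414.2,325.6),(384.3,315),(444.1,344.2)]);T=np.array([(440.6,294.2),(474.7,289),(440.6,296),(504,282.9)])
r=least_squares(lambda v:np.r_[(P("scene",model(v))-S).ravel(),(P("top",model(v))-T).ravel()],[.35,-.15,0]);print("stand",r.x,r.fun.round(1))
np.save("stand.npy",r.x)
# shaker overlay
o=[]
c=back("top",(297.5,293.4),.097);c2=back("scene",(289.8,273.2),.097);print("shaker",c,c2);
for n,(x0,x1,y0,y1) in(("scene",(220,460,230,410)),("top",(200,520,240,340))):
    im=cv2.resize(C[n]["frame"][y0:y1,x0:x1,::-1],None,fx=800/(x1-x0)/ (2 if n=="scene" else 1),fy=800/(x1-x0)/(2 if n=="scene" else 1),interpolation=cv2.INTER_CUBIC)
    k=im.shape[1]/(x1-x0)
    cc=(c+c2)/2
    for cur in(circ(cc,.0245,.097),circ(cc,.0305,.075),circ(cc,.0305,0),circ(model(r.x)[0],.045,0),model(r.x)[[0,1]],model(r.x)[2:]):
        cv2.polylines(im,[((P(n,cur)-[x0,y0]+.5)*k).round().astype(int)],False,(0,0,255),1)
    o.append(cv2.copyMakeBorder(im,0,0,0,800-im.shape[1],cv2.BORDER_CONSTANT))
cv2.imwrite("pics/ov1.png",np.vstack(o)[:600])
E
```

```text
eye [0.4605 0.0039 0.0994] [ 1.0042 -0.1319 -0.6273  0.7179]
bowl [0.4337 0.133  0.0959] [ 0.6806 -0.0331 -0.4029  0.4536]
mouth [0.4433 0.0864 0.0933] [ 0.637  -0.0499 -0.3852  0.4362]
captop [0.4302 0.231  0.0544] [ 0.7896  0.0011 -0.4569  0.5094]
foot [ 0.4472 -0.2181  0.0065] [ 0.5394 -0.119  -0.3918  0.4561]
ptop [ 0.4472 -0.2182  0.201 ] [ 0.9455 -0.2466 -0.635   0.7448]
tip [ 0.4358 -0.1625  0.1893] [ 0.6193 -0.1353 -0.4066  0.4732]
tip2 [ 0.4585 -0.2742  0.1911] [ 1.0171 -0.3029 -0.7062  0.834 ]
[array([229, 246,  24,  24, 459], dtype=int32), array([210, 288,  28,  25, 564], dtype=int32)]
cap [0.431  0.2353] 144.875
stand [ 0.4473 -0.2182  0.2043] [ 0.2  1.6  1.2 -1.   0.6 -0.7  1.  -0.4 -1.2  0.6 -0.2  0.6 -0.2  0.5
 -0.8  0.7]
shaker [0.4439 0.0856 0.097 ] [0.4401 0.0849 0.097 ]
```

View pics/ov1.png

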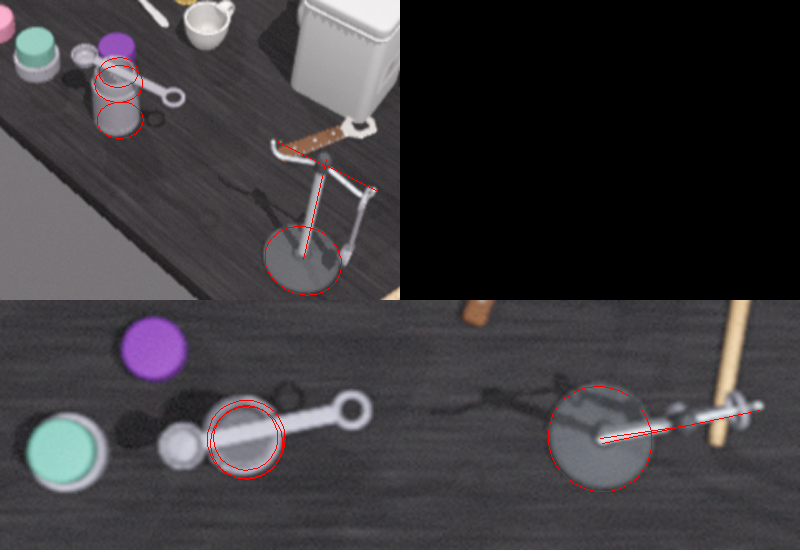

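```bash
python3 -m inch '[[3,-6,0,-0.1],[6,-12,0,-0.2],[9,-18,0,-0.32],[12,-24,0,-0.44],[15,-30,0,-0.56],[18,-36,0,-0.68],[20,-42,0,-0.8],[21.3,-46.1,0,-0.912]]' -1 30
python3 -m inch '[[0,0,0,0],[0,0,0,0],[0,0,0,0]]'
```

```text
clock: 0.9
tcp_pos: [0.4146, 0.1315, 0.2054]
ee_rot: [-3.142, -0.0, 1.77]
force: [1.0, 0.4, 0.5]
finger_gap: 0.0936
finger_force: 0.0
clock: 1.2
tcp_pos: [0.4139, 0.1343, 0.2053]
ee_rot: [-3.141, -0.0, 1.777]
force: [-0.1, -0.6, 0.3]
finger_gap: 0.094
finger_force: 0.0
```

```bash
python3 -m inch '[[1.5,-4,0,0],[3,-7,0,0],[4.05,-10.1,0,0],[4.05,-10.1,0,0],[4.05,-10.1,-3,0],[4.05,-10.1,-6,0]]'
python3 -m inch '[[0,0,-2,0],[0,0,-4,0],[0,0,-5.5,0],[0,0,-6.5,0],[0,0,-6.5,0]]'
```

```text
clock: 1.8
tcp_pos: [0.4548, 0.0341, 0.145]
ee_rot: [3.14, 0.0, 1.777]
force: [0.3, 0.2, -0.9]
finger_gap: 0.0942
finger_force: 0.0
clock: 2.3
tcp_pos: [0.4541, 0.0337, 0.0795]
ee_rot: [-3.14, -0.0, 1.777]
force: [-0.2, 0.9, 0.8]
finger_gap: 0.0939
finger_force: 0.0
```

```bash
python3 -m inch '[[0,0,0,0],[0,0,0,0],[0,0,0,0],[0,0,0,0],[0,0,0,0],[0,0,0,0],[0,0,0,0],[0,0,0,0]]' 1 8
python3 -m inch '[[0,0,0,0],[0,0,0,0],[0,0,0,0],[0,0,0.5,0],[0,0,1,0],[0,0,2,0],[0,0,4,0],[0,0,6,0]]' 1 35
python3 -m inch '[[0,0,3,0],[0,0,6,0],[0,0,7,0],[0,0,7,0]]' 1 35
python3 - <<'E'
from rig import manip
import cv2,pickle,numpy as np
o=[]
for n,(x0,x1,y0,y1) in(("scene",(220,420,200,350)),("top",(230,430,220,370))):
    s=manip.snapshot(n); pickle.dump(s,open(n+".pkl","wb"));o.append(cv2.resize(s["frame"][y0:y1,x0:x1,::-1],(400,300) if 0 else (800,600),interpolation=cv2.INTER_CUBIC))
cv2.imwrite("pics/g1.png",cv2.resize(np.hstack(o),(800,300),interpolation=cv2.INTER_AREA))
E
```

```text
clock: 3.1
tcp_pos: [0.4548, 0.0325, 0.0805]
ee_rot: [3.142, 0.0, 1.775]
force: [0.0, 0.1, -0.3]
finger_gap: 0.0334
finger_force: 0.0
clock: 3.9
tcp_pos: [0.4547, 0.0325, 0.1418]
ee_rot: [-3.142, -0.0, 1.775]
force: [0.9, -0.1, 0.4]
finger_gap: 0.0114
finger_force: 35.0
clock: 4.3
tcp_pos: [0.4552, 0.0325, 0.2117]
ee_rot: [3.139, 0.001, 1.775]
force: [-0.5, 0.7, -0.9]
finger_gap: 0.0109
finger_force: 35.0
```

View pics/g1.png

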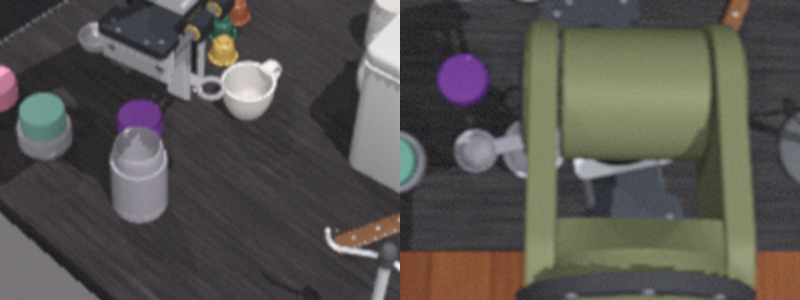

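The scoop is held. The eye is at scene (325,244) and the bowl at scene (266.5,219) / top (268,295). The shaker is still upright. I'll check the tilt numerically.

Run:
```python
from h import *
np.set_printoptions(precision=4,suppress=True)
b,f=tri((266.5,219),(268,295));print("bowl rim",b,f)
for z in(.225,.23,.235,.24):
    e=back("scene",(325,244),z);print(z,e, np.linalg.norm(e-b))
# pure prediction: grasp pt & dir
d=np.array([.203,-.979]);g=np.array([.4552,.0325]);print(P("scene",[[*(g+.030*d),.232],[*(g-.102*d),.232]]),P("top",[[*(g-.102*d),.232]]))
```

```text
bowl rim [0.4333 0.1341 0.2258] [ 1.7637 -0.081  -0.9671  1.0883]
0.225 [0.4623 0.0084 0.225 ] 0.12895139843800213
0.23 [0.4587 0.0052 0.23  ] 0.1314006517782877
0.235 [0.4552 0.002  0.235 ] 0.13416216535266245
0.24 [ 0.4516 -0.0012  0.24  ] 0.13721708761005408
[[326.7786 243.1129]
 [269.1299 216.7412]] [[267.8258 295.2215]]
```

```bash
python3 -m inch '[[0,0,1.5,0],[-0.3,-2,1.5,0],[-0.6,-4.5,1.5,0],[-1,-7.5,1.5,0],[-1.5,-10.5,1.5,0],[-2,-13.5,1.5,0],[-2.3,-16,1.5,0],[-2.4,-16.9,1.5,0]]'
python3 -m inch '[[0,0,0,0],[0,0,0,0],[0,0,0,0]]'
python3 - <<'E'
from rig import manip
import cv2,pickle,numpy as np
o=[]
for n,(x0,x1,y0,y1) in(("scene",(310,470,260,380)),("top",(380,540,230,350))):
    s=manip.snapshot(n); pickle.dump(s,open(n+".pkl","wb"));o.append(cv2.resize(s["frame"][y0:y1,x0:x1,::-1],(400 if n=='top' else 800,300 if n=='top' else 600),interpolation=cv2.INTER_CUBIC))
o[0][300:,400:]=o[1]
cv2.imwrite("pics/g2.png",o[0])
E
```

```text
clock: 5.2
tcp_pos: [0.43, -0.138, 0.224]
ee_rot: [-3.139, -0.001, 1.773]
force: [0.7, 0.6, -0.2]
finger_gap: 0.0111
finger_force: 35.0
clock: 5.5
tcp_pos: [0.4309, -0.1356, 0.2252]
ee_rot: [-3.141, -0.0, 1.776]
force: [0.1, -0.3, 0.3]
finger_gap: 0.0113
finger_force: 35.0
```

View pics/g2.png

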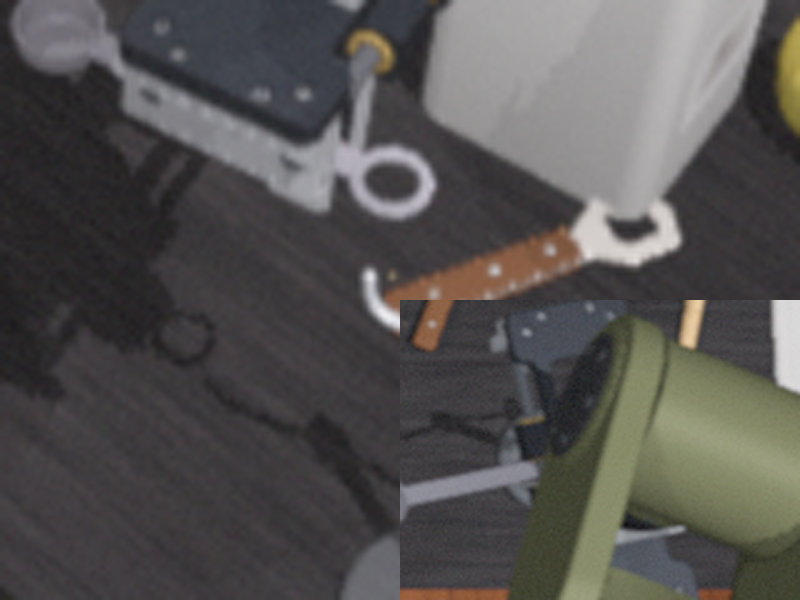

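The eye is at scene (388.8,296.2) and the hook tip, just below it, at (384,315).

Run:
```python
from h import *
for z in (.242,.2445): print(back("scene",(388.8,296.2),z))
for z in (.190,.192):print(back("scene",(384,314.8),z))
```

```text
[ 0.43680038 -0.16340652  0.242     ]
[ 0.43506824 -0.16446124  0.2445    ]
[ 0.43434633 -0.16148784  0.19      ]
[ 0.43305764 -0.16228114  0.192     ]
```

```bash
python3 -m inch '[[-0.15,0,-1,0],[-0.15,0,-2,0],[-0.15,0,-3,0],[-0.15,0,-4,0],[-0.15,0,-4.8,0],[-0.15,0,-5.4,0],[-0.15,0,-5.8,0],[-0.15,0,-5.8,0]]'
python3 - <<'E'
from rig import manip
import cv2,pickle,numpy as np
n,(x0,x1,y0,y1)=("scene",(330,450,270,360))
s=manip.snapshot(n);cv2.imwrite("pics/g3.png",cv2.resize(s["frame"][y0:y1,x0:x1,::-1],(640,480),interpolation=cv2.INTER_CUBIC))
E
```

```text
clock: 6.4
tcp_pos: [0.4292, -0.1365, 0.167]
ee_rot: [-3.141, -0.0, 1.775]
force: [-0.0, -0.1, 0.1]
finger_gap: 0.0113
finger_force: 35.0
```

View pics/g3.png

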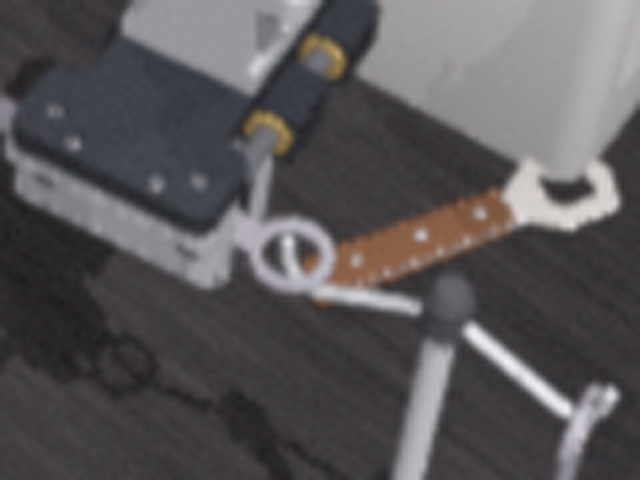

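The tip pokes up through the eye, with the ring at about scene (385,318). I'll lower a little more and release.

```bash
python3 -m inch '[[0,0,-0.3,0],[0,0,-0.6,0],[0,0,-0.8,0],[0,0,-0.8,0]]'
python3 -m inch '[[0,0,0,0],[0,0,0,0],[0,0,0,0],[0,0,0,0],[0,0,0,0],[0,0,0,0],[0,0,0,0],[0,0,0,0]]' -1
python3 -m inch '[[0,0,1,0],[0,0,3,0],[0,0,5,0],[0,0,7,0],[0,0,8,0],[0,3,8,0],[0,6,8,0],[0,9,8,0]]'
python3 -m inch '[[1,4,0,0],[1,8,0,0],[1,12,0,0],[1,16,0,0],[1,20,0,0],[1,20,0,0],[1,20,0,0]]'
python3 - <<'E'
from rig import manip
import cv2,pickle,numpy as np
o=[]
for n in("scene","top"):
    s=manip.snapshot(n); pickle.dump(s,open(n+".pkl","wb"))
    x0,y0=(240,190) if n=="scene" else (200,220)
    o.append(cv2.resize(s["frame"][y0:y0+230,x0:x0+ (230 if n=="scene" else 310),::-1],None,fx=(800/540),fy=800/540,interpolation=cv2.INTER_CUBIC))
cv2.imwrite("pics/g4.png",np.hstack(o)); print(manip.state()["tcp_pos"])
E
```

```text
clock: 6.85
tcp_pos: [0.4292, -0.1365, 0.1592]
ee_rot: [-3.141, -0.0, 1.775]
force: [0.2, 0.6, -0.5]
finger_gap: 0.0109
finger_force: 35.0
clock: 7.65
tcp_pos: [0.4293, -0.1365, 0.1594]
ee_rot: [-3.142, -0.0, 1.775]
force: [0.5, 0.1, 0.1]
finger_gap: 0.0719
finger_force: 0.0
clock: 8.45
tcp_pos: [0.429, -0.0456, 0.2395]
ee_rot: [-3.141, -0.0, 1.774]
force: [0.5, 0.5, 0.4]
finger_gap: 0.0939
finger_force: 0.0
clock: 9.15
tcp_pos: [0.4391, 0.1538, 0.2393]
ee_rot: [-3.141, 0.0, 1.777]
force: [-1.1, -0.6, 0.4]
finger_gap: 0.0936
finger_force: 0.0
[0.43932859 0.15273635 0.23944495]
```

View pics/g4.png

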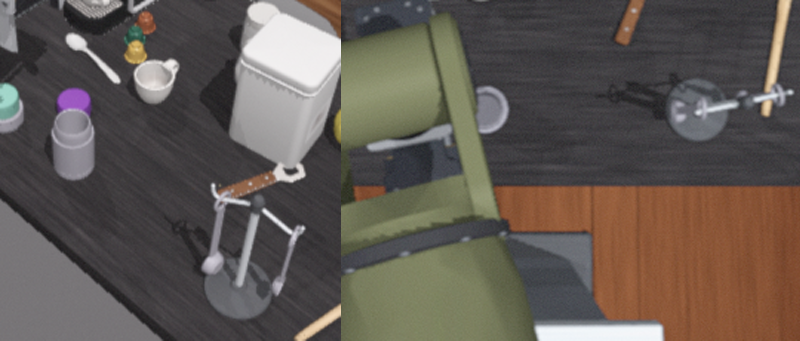

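The scoop hangs on the empty hook at scene (388,320), its bowl near (383,367). The shaker is upright, and the cap and skirt are untouched. Next I'll refine the shaker and sieve top positions by fitting edges.

```bash
cat > fit.py <<'E'
from h import *
def G(img):
    g=cv2.GaussianBlur(img.astype(np.float32),(0,0),.8);gx=cv2.Sobel(g,cv2.CV_32F,1,0);gy=cv2.Sobel(g,cv2.CV_32F,0,1)
    m=np.sqrt((gx**2+gy**2).max(2));return np.minimum(cv2.GaussianBlur(m,(0,0),.7),150)
def hull(n,c,cyl):  # densified silhouette of a stack of circles
    h=cv2.convexHull(P(n,np.vstack([circ(c,r,z) for r,z in cyl])).astype(np.float32))[:,0]
    h=np.vstack([h,h[:1]]);return np.vstack([np.linspace(a,b,12) for a,b in zip(h,h[1:])]) if 0 else np.vstack([a+(b-a)*np.linspace(0,1,max(2,int(np.linalg.norm(b-a))+1))[:,None] for a,b in zip(h,h[1:])])
def fit(n,g,c0,hulls,circs,dz=0,R=.010):
    def sc(c):
        s=0
        for p in [hull(n,c,[(r,z+dz) for r,z in h]) for h in hulls]+[P(n,circ(c,r,z+dz)) for r,z in circs]:
            s+=cv2.remap(g,p[:,0].astype(np.float32),p[:,1].astype(np.float32),cv2.INTER_LINEAR).mean()
        return s
    for st,w in((.001,R),(.0002,.0012)):
        q=np.arange(-w,w+st/2,st);v=np.array([[sc(c0+np.array([a,b])) for b in q] for a in q]);i,j=np.unravel_index(v.argmax(),v.shape);c0=c0+np.array([q[i],q[j]])
    return c0,v.max()
CAP=([[(.0265,.0245),(.0265,.0535)]],[(.0315,.0245),(.0265,.0535)])
SHK=([[(.0305,0),(.0305,.075)]],[(.0245,.097)])
E
python3 - <<'E'
from fit import *
im={"scene0":cv2.imread("pics/scene0.png"),"top0":cv2.imread("pics/top0.png"),"scene1":C["scene"]["frame"]}
for k,i in im.items():
    n=k[:-1];g=G(i)
    if k!="scene1":print(k,"cap",fit(n,g,np.array([.431,.232]),*CAP))
    print(k,"shaker",fit(n,g,np.array([.443,.0855]),*SHK))
E
```

```text
scene0 cap (array([0.4286, 0.2356]), np.float32(384.9671))
scene0 shaker (array([0.4428, 0.0917]), np.float32(250.64102))
top0 cap (array([0.4316, 0.2336]), np.float32(422.3244))
top0 shaker (array([0.4466, 0.0891]), np.float32(242.5849))
scene1 shaker (array([0.443 , 0.0921]), np.float32(234.41129))
```

```bash
python3 -m inch '[[-0.4,3,-2,0.15],[-0.9,6,-4,0.3],[-0.9,8,-6,0.45],[-0.9,8,-6,0.6],[-0.9,8,-6,0.75],[-0.9,8,-6,0.9],[-0.9,8,-6,1.05],[-0.9,8,-6,1.2]]' -0.7 5
python3 -m inch '[[0,0,0,0.15],[0,0,0,0.3],[0,0,0,0.37],[0,0,0,0.37],[0,0,0,0.37]]'
```

```text
clock: 10.05
tcp_pos: [0.4307, 0.2323, 0.1795]
ee_rot: [-3.142, 0.0, 2.979]
force: [-0.8, -0.7, -0.4]
finger_gap: 0.0798
finger_force: 0.0
clock: 10.55
tcp_pos: [0.4306, 0.2327, 0.1795]
ee_rot: [-3.142, 0.0, -2.942]
force: [-0.4, 0.2, 0.1]
finger_gap: 0.0801
finger_force: 0.0
```

```bash
python3 -m inch '[[0,0,-4,0],[0,0,-8,0],[0,0,-11,0],[0,0,-13,0],[0,0,-14.5,0],[0,0,-16,0],[0,0,-17.2,0],[0,0,-17.4,0]]'
python3 -m inch '[[0,0,0,0],[0,0,0,0],[0,0,0,0],[0,0,0,0],[0,0,0,0],[0,0,0,0]]' 0 5
```

```text
clock: 11.35
tcp_pos: [0.4299, 0.233, 0.0044]
ee_rot: [-3.141, -0.002, -2.94]
force: [-0.4, -0.4, 0.4]
finger_gap: 0.0803
finger_force: 0.0
clock: 11.95
tcp_pos: [0.4307, 0.2336, 0.006]
ee_rot: [3.141, 0.001, -2.938]
force: [-0.3, 0.3, 6.6]
finger_gap: 0.0635
finger_force: 5.0
```

```bash
python3 -m inch '[[0,0,0,0],[0,0,0,0],[0,0,0,0]]' -0.7 5
python3 -m inch '[[0,0,0.2,0],[0,0,0.2,0]]' -0.7 5
```

```text
clock: 12.25
tcp_pos: [0.4302, 0.2334, 0.0053]
ee_rot: [-3.142, -0.0, -2.938]
force: [0.3, -0.1, 0.6]
finger_gap: 0.0793
finger_force: 0.0
clock: 12.45
tcp_pos: [0.4304, 0.2335, 0.0076]
ee_rot: [3.142, 0.0, -2.938]
force: [0.4, -0.2, 0.7]
finger_gap: 0.08
finger_force: 0.0
```

```bash
python3 -m inch '[[0,0,0,-0.15],[0,0,0,-0.3],[0,0,0,-0.45],[0,0,0,-0.6],[0,0,0,-0.75],[0,0,0,-0.9],[0,0,0,-1.05],[0,0,0,-1.2]]'
python3 -m inch '[[0,0,0,-0.15],[0,0,0,-0.3],[0,0,0,-0.37],[0,0,0,-0.37],[0,0,0,-0.37]]'
python3 -m inch '[[0,0,0,0],[0,0,0,0],[0,0,0,0],[0,0,0,0],[0,0,0,0],[0,0,0,0]]' 0 5
python3 - <<'E'
from rig import manip
import pickle
from fit import *
for n in("scene","top"):
    C[n]=manip.snapshot(n); pickle.dump(C[n],open(n+".pkl","wb"));g=G(C[n]["frame"])
    print(n,"cap",fit(n,g,np.array([.431,.234]),[[(.0265,.0245),(.0265,.0535)]],[(.0265,.0535)]),"shaker",fit(n,g,np.array([.444,.090]),*SHK))
E
```

```text
clock: 13.25
tcp_pos: [0.4303, 0.2335, 0.0075]
ee_rot: [3.142, 0.0, 2.139]
force: [-0.1, -0.5, 0.4]
finger_gap: 0.0799
finger_force: 0.0
clock: 13.75
tcp_pos: [0.4303, 0.2335, 0.0075]
ee_rot: [3.142, 0.0, 1.777]
force: [0.3, -0.1, 0.5]
finger_gap: 0.0797
finger_force: 0.0
clock: 14.35
tcp_pos: [0.4303, 0.2335, 0.0075]
ee_rot: [3.142, 0.0, 1.775]
force: [-0.3, 0.1, 0.7]
finger_gap: 0.0634
finger_force: 5.0
scene cap (array([0.4338, 0.226 ]), np.float32(237.09378)) shaker (array([0.4428, 0.092 ]), np.float32(234.98389))
top cap (array([0.427, 0.224]), np.float32(115.29814)) shaker (array([0.4458, 0.0898]), np.float32(243.08917))
```

```bash
python3 -m inch '[[0,0,0,0],[0,0,0,0],[0,0,0,0],[0,0,3,0],[0,0,7,0],[0,0,11,0],[0,0,15,0],[0,0,19,0]]' -0.7 5
python3 -m inch '[[-3,4,0,0],[-6,8,0,0],[-10,12,0,0],[-13,16,0,0],[-15,20,0,0],[-15,20,0,0],[-15,20,0,0],[-15,20,0,0]]'
python3 - <<'E'
from rig import manip
import pickle
from fit import *
print(manip.state()["tcp_pos"])
o=[]
for n in("scene","top"):
    C[n]=manip.snapshot(n); pickle.dump(C[n],open(n+".pkl","wb"));g=G(C[n]["frame"])
    a=fit(n,g,np.array([.431,.234]),*CAP);b=fit(n,g,np.array([.444,.090]),*SHK);print(n,a,b,b[0]-a[0])
    x0,y0=(220,225) if n=="scene" else (205,260)
    im=C[n]["frame"][:,:,::-1].copy();k=4;im=cv2.resize(im[y0:y0+100,x0:x0+ (100 if n=="scene" else 100)],None,fx=k,fy=k,interpolation=cv2.INTER_CUBIC)
    for r,(h,c) in((a,CAP),(b,SHK)):
        for p in [hull(n,r[0],q) for q in h]+[P(n,circ(r[0],*q)) for q in c]: cv2.polylines(im,[((p-[x0,y0]+.5)*k).round().astype(int)],False,(0,0,255),1)
    o.append(im)
cv2.imwrite("pics/ov2.png",np.hstack(o))
E
```

```text
clock: 15.25
tcp_pos: [0.43, 0.2334, 0.1992]
ee_rot: [3.141, -0.0, 1.775]
force: [-0.3, 0.5, 0.5]
finger_gap: 0.0802
finger_force: 0.0
clock: 16.05
tcp_pos: [0.2808, 0.4328, 0.1974]
ee_rot: [-3.141, 0.0, 1.774]
force: [-0.1, -0.6, -0.4]
finger_gap: 0.0798
finger_force: 0.0
[0.28078223 0.43276034 0.19736254]
scene (array([0.4284, 0.2346]), np.float32(387.9781)) (array([0.4428, 0.092 ]), np.float32(234.3689)) [ 0.0144 -0.1426]
top (array([0.4298, 0.2288]), np.float32(423.34268)) (array([0.4458, 0.0898]), np.float32(242.935)) [ 0.016 -0.139]
```

View pics/ov2.png

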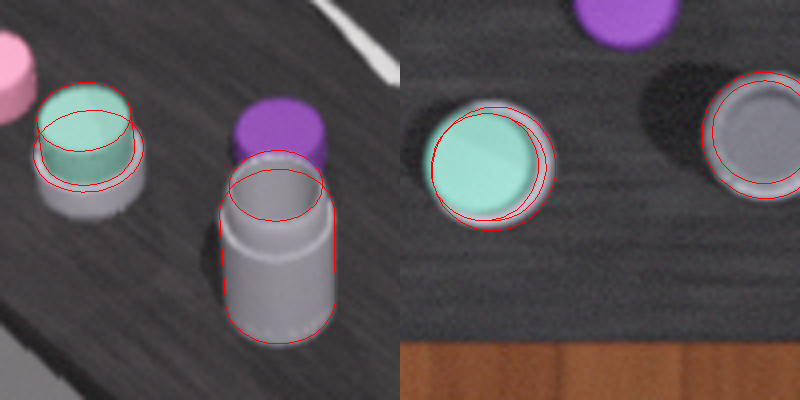

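The edge fits match the shaker and skirt in both views. The exception is the cap in the top view, where the fit was drawn about 1.5 px to the right of the mint. From grip to shaker the shift is about (+1.45, -14.3) cm, and both the scene and top fits agree on it. I'll go back and grip the skirt.

```bash
python3 -m inch '[[2,-3,0,0],[5,-7,0,0],[8,-11,0,0],[12,-15,0,0],[14,-18.5,0,0],[15,-20,0,0],[15,-20,0,0],[15,-20,0,0]]' -0.7 5
python3 -m inch '[[0,0,-4,0],[0,0,-8,0],[0,0,-12,0],[0,0,-15,0],[0,0,-17,0],[0,0,-18.5,0],[0,0,-19,0],[0,0,-19,0]]'
python3 -m inch '[[0,0,0,0],[0,0,0,0],[0,0,0,0],[0,0,0,0],[0,0,0,0]]' 0.2 8
python3 -m inch '[[0,0,0,0],[0,0,0,0],[0,0,0,0],[0,0,0.5,0],[0,0,1,0],[0,0,2,0],[0,0,3,0],[0,0,3,0]]' 0.6 25
```

```text
clock: 16.95
tcp_pos: [0.4303, 0.233, 0.1975]
ee_rot: [3.142, -0.0, 1.773]
force: [-0.2, 0.4, 0.1]
finger_gap: 0.0803
finger_force: 0.0
clock: 17.75
tcp_pos: [0.4298, 0.234, 0.0073]
ee_rot: [-3.141, 0.0, 1.776]
force: [-0.5, -1.1, 0.4]
finger_gap: 0.0799
finger_force: 0.0
clock: 18.25
tcp_pos: [0.4307, 0.2338, 0.0082]
ee_rot: [3.14, -0.0, 1.775]
force: [-1.5, 0.9, 7.2]
finger_gap: 0.0634
finger_force: 8.0
clock: 19.05
tcp_pos: [0.4311, 0.2338, 0.0391]
ee_rot: [3.139, -0.001, 1.775]
force: [1.2, 0.8, -1.5]
finger_gap: 0.0627
finger_force: 25.0
```

```bash
python3 -m inch '[[0,0,2,0],[0,0,4,0],[0,0,6,0],[0,0,8,0],[0,0,10,0],[0,0,10.5,0],[0.2,-2,10.5,0],[0.4,-4,10.5,0]]'
python3 -m inch '[[0.2,-2,0,0],[0.4,-4,0,0],[0.6,-6,0,0],[0.8,-8,0,0],[1,-9.5,0,0],[1.05,-10.3,0,0],[1.05,-10.3,0,0],[1.05,-10.3,0,0]]'
python3 -m inch '[[0,0,-1,0],[0,0,-2,0],[0,0,-2.8,0],[0,0,-3.2,0],[0,0,-3.2,0]]'
```

```text
clock: 19.85
tcp_pos: [0.434, 0.1931, 0.1418]
ee_rot: [-3.141, 0.0, 1.776]
force: [0.7, 0.7, -1.2]
finger_gap: 0.0623
finger_force: 25.0
clock: 20.65
tcp_pos: [0.4446, 0.0908, 0.1422]
ee_rot: [-3.141, -0.0, 1.775]
force: [-0.1, 0.2, -1.7]
finger_gap: 0.0624
finger_force: 25.0
clock: 21.15
tcp_pos: [0.4445, 0.0905, 0.1097]
ee_rot: [-3.14, -0.0, 1.775]
force: [0.3, -0.4, -1.2]
finger_gap: 0.0622
finger_force: 25.0
```

```bash
python3 -m inch '[[0,0,-0.3,0],[0,0,-0.6,0],[0,0,-0.9,0],[0,0,-0.9,0]]'
python3 -m inch '[[0,0,-0.3,0],[0,0,-0.6,0],[0,0,-0.6,0]]'
```

```text
clock: 21.55
tcp_pos: [0.4446, 0.0904, 0.1011]
ee_rot: [-3.141, -0.0, 1.775]
force: [-0.6, -0.0, -1.8]
finger_gap: 0.0623
finger_force: 25.0
clock: 21.85
tcp_pos: [0.4446, 0.0905, 0.095]
ee_rot: [-3.141, -0.0, 1.775]
force: [0.7, 0.1, -1.4]
finger_gap: 0.0625
finger_force: 25.0
```

```bash
python3 -m inch '[[0,0,-0.3,0],[0,0,-0.6,0],[0,0,-0.9,0],[0,0,-1.0,0],[0,0,-1.0,0]]'
python3 -m inch '[[0,0,-0.1,0],[0,0,-0.2,0],[0,0,-0.2,0]]'
```

```text
clock: 22.35
tcp_pos: [0.4448, 0.0905, 0.0853]
ee_rot: [-3.141, -0.0, 1.775]
force: [-0.4, -0.3, -1.5]
finger_gap: 0.0624
finger_force: 25.0
clock: 22.65
tcp_pos: [0.4448, 0.0905, 0.0834]
ee_rot: [-3.142, 0.0, 1.775]
force: [0.0, -0.3, -1.3]
finger_gap: 0.0626
finger_force: 25.0
```

```bash
python3 -m inch '[[0,0,-0.1,0],[0,0,-0.1,0]]'
python3 -m inch '[[0,0,-0.1,0],[0,0,-0.1,0]]'
```

```text
clock: 22.85
tcp_pos: [0.4449, 0.0905, 0.0831]
ee_rot: [3.141, 0.0, 1.775]
force: [-4.7, -1.3, 9.3]
finger_gap: 0.0626
finger_force: 25.0
clock: 23.05
tcp_pos: [0.445, 0.0905, 0.083]
ee_rot: [3.141, 0.0, 1.775]
force: [-8.6, -2.2, 23.6]
finger_gap: 0.0625
finger_force: 25.0
```

```bash
python3 -m inch '[[0,0,0.15,0],[0,0,0.15,0]]'
python3 -m inch '[[0,0,0,0],[0,0,0,0],[0,0,0,0],[0,0,0,0],[0,0,0,0],[0,0,0,0],[0,0,0,0]]' -0.8
python3 - <<'E'
from rig import manip
import pickle
s=manip.snapshot("scene");pickle.dump(s,open("scene.pkl","wb"))
import cv2;cv2.imwrite("pics/p1.png",cv2.resize(s["frame"][220:330,230:350,::-1],None,fx=5,fy=5,interpolation=cv2.INTER_CUBIC))
from fit import *
print(fit("scene",G(s["frame"]),np.array([.4425,.092]),[[(.0305,0),(.0305,.075)]],[]),fit("scene",G(s["frame"]),np.array([.4425,.092]),CAP[0],[(.0265,.0535)],dz=.075))
E
```

```text
clock: 23.25
tcp_pos: [0.4449, 0.0905, 0.0832]
ee_rot: [3.141, 0.0, 1.775]
force: [-1.5, -1.2, 5.3]
finger_gap: 0.0627
finger_force: 25.0
clock: 23.95
tcp_pos: [0.4448, 0.0905, 0.0829]
ee_rot: [-3.142, -0.0, 1.775]
force: [0.0, 0.1, 0.0]
finger_gap: 0.0842
finger_force: 0.0
(array([0.4427, 0.0918]), np.float32(122.328735)) (array([0.4447, 0.0924]), np.float32(229.913))
```

View pics/p1.png

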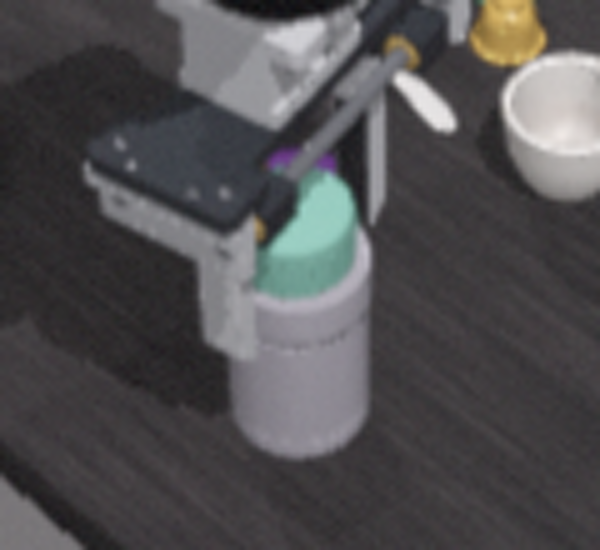

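The top sits level and fully home on the shaker, with the mint cap on it and the fingers clear. I'll raise to grip the cap alone.

```bash
python3 -m inch '[[0,0,0.5,0],[0,0,1.2,0],[0,0,2,0],[0,0,2.6,0],[0,0,2.8,0],[0,0,2.8,0]]'
python3 -m inch '[[0,0,0,0],[0,0,0,0],[0,0,0,0],[0,0,0,0],[0,0,0,0],[0,0,0,0]]' 0.4 4
python3 -m inch '[[0,0,0,0],[0,0,0,0],[0,0,0,0]]' 0.6 15
```

```text
clock: 24.6
tcp_pos: [0.4449, 0.0905, 0.1113]
ee_rot: [3.141, 0.0, 1.775]
force: [-0.8, -0.2, -1.1]
finger_gap: 0.0842
finger_force: 0.0
clock: 25.2
tcp_pos: [0.4448, 0.0905, 0.1109]
ee_rot: [-3.142, -0.0, 1.775]
force: [-0.2, 0.2, 0.9]
finger_gap: 0.0531
finger_force: 4.0
clock: 25.5
tcp_pos: [0.4448, 0.0905, 0.1109]
ee_rot: [3.142, -0.0, 1.775]
force: [-0.7, 0.1, 1.0]
finger_gap: 0.0524
finger_force: 15.0
```

```bash
python3 -m inch '[[0,0,0.3,0],[0,0,0.7,0],[0,0,1.2,0],[0,0,1.8,0],[0,0,2.5,0],[0,0,3.5,0],[0,0,4.5,0],[0,0,5.5,0]]'
python3 -m inch '[[0,0,1,0],[0,0,2,0],[0,0,3,0],[0,0,4,0],[0,0,4.5,0],[0,0,4.5,0],[0,0,4.5,0],[0,0,4.5,0]]'
python3 -m inch '[[0,0,0,0],[0,0,0,0],[0,0,0,0],[0,0,0,0],[0,0,0,0]]'
python3 - <<'E'
from rig import manip
s=manip.snapshot("scene")
from fit import *
g=G(s["frame"])
print(fit("scene",g,np.array([.4425,.092]),[[(.0305,0),(.0305,.075)]],[]),"drum/shoulder",fit("scene",g,np.array([.4425,.092]),[],[(.0315,.0995),(.022,.115)]))
h=cv2.cvtColor(s["frame"],cv2.COLOR_RGB2HSV);m=cv2.inRange(h,(70,60,60),(90,255,255))[180:300,200:380];print("mint centroid",np.argwhere(m).mean(0)[::-1]+[200,180],(m>0).sum(),P("scene",[[.4448,.0905,.2],[.4448,.0905,.215],[.4448,.0905,.115]]))
E
```

```text
clock: 26.3
tcp_pos: [0.4449, 0.0905, 0.167]
ee_rot: [3.141, 0.0, 1.775]
force: [0.2, -0.5, 0.1]
finger_gap: 0.0523
finger_force: 15.0
clock: 27.1
tcp_pos: [0.4446, 0.0905, 0.2105]
ee_rot: [-3.141, -0.0, 1.775]
force: [-0.4, 0.9, -0.5]
finger_gap: 0.0526
finger_force: 15.0
clock: 27.6
tcp_pos: [0.4448, 0.0905, 0.2109]
ee_rot: [-3.142, 0.0, 1.775]
force: [0.4, 1.2, -0.5]
finger_gap: 0.0525
finger_force: 15.0
(array([0.4423, 0.0908]), np.float32(122.656425)) drum/shoulder (array([0.4433, 0.0894]), np.float32(245.01424))
mint centroid [299.03939962 228.2945591 ] 533 [[288.28652276 236.24121031]
 [288.0879053  230.85033738]
 [289.3420703  264.89086889]]
```

```bash
python3 -c "
from rig import manip
print(manip.hand_in())"
```

```text
the job is handed in; nothing more can be done
None
```

I handed the job in at about 28 s of the 72 s: the scoop hangs on the empty hook, the sieve top sits home on the shaker, and the mint cap is held still about 10 cm above its seat; the hand-in returned no verdict.

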